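# Find where the slide carriage binds and mark its safe limit

## Task

The blue carriage binds somewhere along its track. Slide it by its black grip, gently and away from the end where it stands, until you feel it bind, without forcing it into the tight spot; then back it off about 2 cm so that it runs free, and let go. Finally slide the red pointer level with the white line on the carriage to mark the safe limit, and leave the other things on the bench alone.

Things in the scene. Friction and masses are not known exactly. Their poses are not given: they have to be found in the camera images.
- track: Aluminium slide track, fixed; base plate 126 x 340 x 12 mm; origin under its middle, z up. +y runs along the track from the end where the carriage starts to the far end; pointer slot and white scale lie on its -x side. End blocks 36 mm high at y = -158 and +158 mm. Hidden in the base is a tight spot (bind_pad_c0; at first touch 22 mm to +y of the grip point), unseen and unmeasured.
- carriage_grip (a point): Black grip post of the blue carriage: 24 mm across the track, 18 mm along it, from 42 to 85 mm above the bench. This point is on its axis, 70 mm up, 5 mm to +x of the track's centre line, level with the carriage's white index line; axes as the track's. Carriage: 56 mm across, 50 mm along, top 42 mm up. Hold the post from above, fingers closing along the track.
- carriage (a joint): Carriage position along the track, m, growing towards +y; range 0 to 0.24 (0.12 = mid-track); starts at 0 to 0.05, stays where left. It first meets the tight spot 60 to 190 mm on from its start, at 0.11 to 0.19. Running drag is 1 to 3 N; in the tight spot the push rises by a further 2.5 N per mm, springing back when backed off. Over 18 N on the spot is forcing it.
- pointer_grip (a point): Red pointer in its slot, 55 mm on the -x side of the track's centre line: an upright tab 20 mm across the track, 14 mm along it, from 19 to 54 mm above the bench. This point is on its axis, 46 mm above the bench; axes as the track's. It passes the carriage without touching it.
- pointer (a joint): Pointer position along the track in m, same zero and direction as the carriage's; range 0 to 0.24, starts between 0.215 and 0.24; drag about 1 N. Level with the carriage when both joints read the same.
- petri_dish: Bystander: clear shallow round dish, 67 mm across, 19 mm high, behind the track; origin under its centre.
- battery_9v: Bystander: black and orange block battery lying on the bench, 26 x 50 x 17 mm, behind the track; origin under its centre.
- beaker_250: Bystander: clear glass beaker, 68 mm across, 95 mm high, behind the track; origin under its centre.
- solder_tin: Bystander: round white tin with a blue lid, 47 mm across, 28 mm high, behind the track; origin under its centre.

How it is judged (in metres and radians):
On the way, in this order (a step that is already met when the one before it is completed fails the run):
1. the carriage is slid up against the tight spot and pressed on it with more than 3 N (contact force between bind_pad_c0 and anything else above 3 N), for 0.1 s.
2. the carriage is backed off 12 to 32 mm from where it first met the tight spot (y of bind_pad_c0 in the frame of carriage_grip between 0.034 and 0.054 m), for 0.2 s.
At the end, for the whole second after the job is handed in: The carriage stands at rest, free of the tight spot, 12 to 32 mm short of where it first met it, and the red pointer is at rest within 5 mm of level with the carriage's white line (all of step 2 and y of pointer_grip in the frame of carriage_grip between -0.005 and 0.005 m and contact force between bind_pad_c0 and anything else below 0.5 N and velocity of joint carriage between -0.01 and 0.01 m/s and velocity of joint pointer between -0.01 and 0.01 m/s); the robot touches nothing.
It fails at once if the carriage is forced into the tight spot with more than 18 N (contact force between bind_pad_c0 and anything else above 18 N).
It fails at once if a bystander (petri dish, battery, beaker or tin) is moved more than 20 mm (distance of any of petri_dish, battery_9v, beaker_250, solder_tin from where it was at the start of the episode above 0.02 m).
It also fails if it takes over 51 s, if anything falls off the work surface, if the arm or the gripper's body presses on something with over 40 N, if the wrist force passes 120 N, or if a joint passes its speed limit or range.

## Robot

A 6-joint arm with a two-finger parallel gripper is mounted at the origin on a cart in front of the work surface, level with it; the furniture and walls round the work are solid. World frame = base frame: x ahead of the robot, y to its left, z up, the work surface at z = 0. Lengths are in m, angles in degrees, forces in N, time in s.
With the tool pointing down it reaches from about 0.35 to 0.775 m from the base axis. Payload 7.3 kg.
Tool frame: the origin (TCP) lies at the very end of the fingers, on their centre line; the grasp point (between the pads) lies 19 mm behind it; z points along the fingers, y is the line along which they close (so a half turn about z gives the same grasp; the last joint's range is limited). The gripper opens to 92 mm and grips with 3 to 60 N. Pads are 19 mm wide; open, the fingers measure 130 mm over their backs; the gripper's body (75 mm by 190 mm) begins 47 mm behind the grasp point.
Start: joints at [-79.756, 19.595, 87.324, -0, 73.075, -8.365], TCP at [0.168, -0.498, 0.227] pointing down, gripper open.
Joint ranges: [-145.02, 145.02], [-44.19, 115.74], [2.07, 154.8], [-57.11, 237.11], [16.16, 152.29], [-177.93, 177.93]. Speed limits (degrees/s): [147.25, 147.25, 180, 180, 180, 180].

## Interface

Orientations are given as [roll, pitch, yaw] about the fixed x, y, z axes, in that order (R = Rz(yaw) Ry(pitch) Rx(roll)).
In Python, from plant import ctrl, vision, ticket gives the robot as it stands.
- The arm moves only by the tool step_arm, never from a script. Its argument "increments" is a list of rows, each a list of 3 entries, a list of its own where there are three numbers: the finger opening in mm, from 0 to 91.8, then the shift along the world's x, y, z in units of 40 mm (1.0 is 40 mm), then the turn, a rotation vector about the world's x, y, z in units of 5 degrees (1.0 is 5 degrees). A call has 1 to 20 rows; each row shifts and turns the commanded pose from where the row before left it; what a row does not reach is not made up. A row lasts 1/12 s, in which the tool goes at most 41.7 mm and 7.16 degrees, less where a joint would pass 70% of its speed; a pose out of reach is approached as far as the arm can. A call is refused whole if a number of a shift passes 1 or a number of a turn 1, either way. A call with a gripper value outside its range is refused whole. The fingers move at their own pace and stop on an object; "newtons" is the grip in N (left out, the last holds). Time passes only in rows, so rows that do not move let the fingers close. It gives the time, the measured TCP pose, the force, the opening and the grip force at its end, in the units of the state.
- ctrl.observe(): the state, without advancing time (a new reading comes with each control period).
- vision.snapshot(name): name is "scene" or "top" or "wrist"; returns a dict with "img" (384x512x3 uint8, red, green, blue), "fx", "fy", "cx", "cy" (pixels), "D" ([k1, k2, p1, p2, k3] as OpenCV has them; the pictures are not rectified), "eye" and "orientation" of the camera in the world. Camera axes: x right, y down, z forward; pixel columns grow to the right and rows downward; lengths in m; the calibration is good to about 2 mm. A picture is of the moment at which its call begins. There is no depth.
- ticket.finish_job(): hands the job in; it is judged then, once.
The state is a dict: "time_s": time; "joints": joint angles; "qvel": joint speeds; "joint_torque": joint torques, N m; "tcp_pos": TCP position; "orientation": TCP orientation; "wrist_force": force on the tool from outside, world axes, zero at the start; "wrist_torque": the same for the moment, N m; "gripper_width": finger opening in m; "grip_force": force on a finger pad.
Only numpy, scipy, OpenCV 4.12 (cv2) and the standard library are available. Lean on these libraries where they do the work, as an engineer would, in place of code of your own. Each camera call takes 0.05 s, during which the arm holds its last target. There are 200 camera calls.

## Working session

There is one attempt and no reset: what is moved stays moved. The work goes in short steps, Python scripts to look and compute and a tool call to move; the robot and the scene stay as the last step left them, time stands still between calls to the robot, and variables do not carry over. Pictures are saved under pics/ and viewed, at most 10 in all, crops included, and the job is handed in when it is done.

Besides the shell and the picture viewer there is one more tool, called after "Request:" in YAML: its name, and indented under it one key for each argument. step_arm: Moves the arm, as the interface text tells. Its arguments: {"type":"object","properties":{"increments":{"type":"array","items":{"type":"array"}},"newtons":{"type":"number"}},"required":["increments"]}

```bash
mkdir -p pics; cat > h.py <<'E'
import numpy as np, cv2
from plant import ctrl, vision, ticket
from scipy.spatial.transform import Rotation as R
def cam(s):
    o=np.array(s["orientation"],float)
    Rm=o if o.shape==(3,3) else R.from_euler('xyz',o,degrees=True).as_matrix()
    return Rm,np.array(s["eye"]),np.array([[s["fx"],0,s["cx"]],[0,s["fy"],s["cy"]],[0,0,1.]]),np.array(s["D"],float)
def ray(s,uv,z):
    Rm,e,K,D=cam(s)
    p=cv2.undistortPoints(np.array([[uv]],float),K,D)[0,0]
    d=Rm@np.array([p[0],p[1],1]); return e+d*(z-e[2])/d[2]
def proj(s,P):
    Rm,e,K,D=cam(s)
    return cv2.projectPoints(((np.atleast_2d(P)-e)@Rm)[:,None],np.zeros(3),np.zeros(3),K,D)[0][:,0]
E
python3 - <<'E'
from h import *
import pickle
a=[]
for n in("top","scene"):
    s=vision.snapshot(n); pickle.dump(s,open(n+".pkl","wb")); a.append(s["img"]); print(n,s["eye"],s["orientation"],s["fx"])
    cv2.imwrite(f"pics/{n}.png",cv2.resize(s["img"][:,:,::-1],(800,600),interpolation=cv2.INTER_CUBIC))
print(ctrl.observe())
E
```

```text
top [ 0.45364928 -0.16455215  1.01276017] [-172.92261639    0.4096179   -91.44204256] 413.2281651789908
scene [0.24780999 0.36513898 0.64260532] [-131.21667008   -1.06356333 -146.07476964] 467.2623862229511
{'time_s': 0.1, 'joints': array([-7.97557585e+01,  1.96329347e+01,  8.73717560e+01, -7.77008187e-04,
        7.30741865e+01, -8.36570851e+00]), 'qvel': array([ 0.04435823, -0.2204059 , -0.03845986, -0.0055082 ,  0.01830637,
       -0.04717068]), 'joint_torque': array([ 1.78802136e-03, -4.32004774e+01, -2.44693226e+01,  7.18797790e-02,
        5.26420504e-02, -5.01650902e-05]), 'tcp_pos': array([ 0.16748775, -0.49718611,  0.22611002]), 'orientation': array([-1.79921854e+02, -1.07407921e-02,  1.86101694e+01]), 'wrist_force': array([-0.62862734, -0.72926833,  0.43695573]), 'wrist_torque': array([ 0.01302765,  0.01433403, -0.03414542]), 'grip_force': 0.0, 'gripper_width': 0.09184653246510745}
```

View pics/top.png

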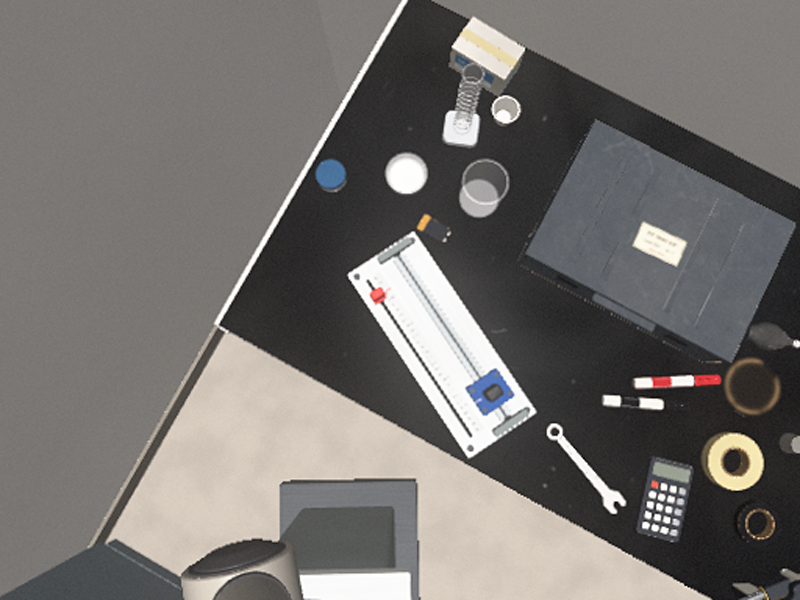

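View pics/scene.png

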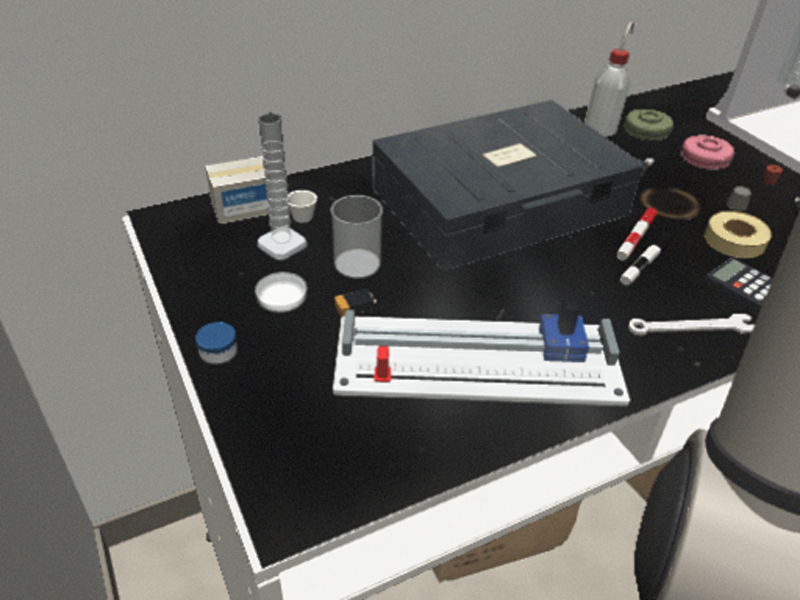

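The top view shows the plate corners at about (348,273), (413,233), (537,412) and (470,458) on the 800-px picture. The carriage grip is at about (493,393) and the red tab at (377,294). I'll enlarge this area.

```bash
python3 - <<'E'
from h import *
import pickle
s=pickle.load(open("top.pkl","rb"))
c=s["img"][145:297,215:350,::-1]
cv2.imwrite("pics/crop.png",cv2.resize(c,None,fx=3.9,fy=3.9,interpolation=cv2.INTER_CUBIC)); 
E
```

```text
(no output)
```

View pics/crop.png

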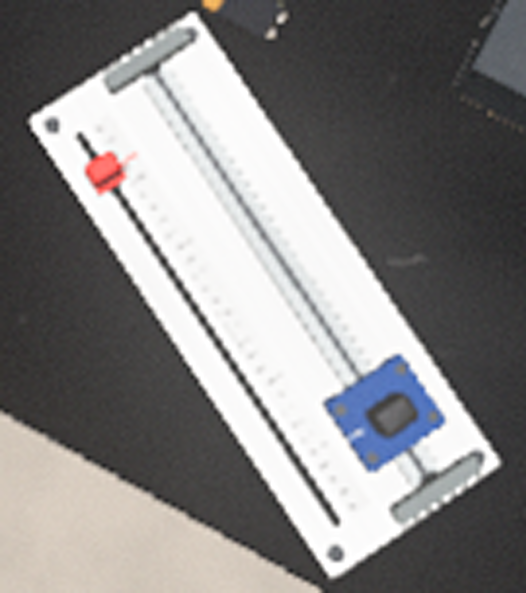

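The crop shows plate corners at (30,120), (196,12), (500,463) and (333,577). The carriage corners are (403,355), (444,424), (374,471) and (325,403). The grip top is at (391,412), the red tab at (104,172) and the white line at (356,433).

```bash
python3 - <<'E'
from h import *
import pickle
s=pickle.load(open("top.pkl","rb"))
f=lambda u,z: ray(s,((u[0]+.5)/3.9+215-.5,(u[1]+.5)/3.9+145-.5),z)
C=[f(u,.012) for u in [(30,120),(196,12),(500,463),(333,577)]]
print(np.round(C,4)); A,B,Cc,D=C
print("len",np.linalg.norm(A-D),np.linalg.norm(B-Cc),"wid",np.linalg.norm(A-B),np.linalg.norm(D-Cc))
y=(A+B-Cc-D)[:2]; y/=np.linalg.norm(y); x=np.array([y[1],-y[0]]); o=np.mean(C,0)[:2]
yaw=np.degrees(np.arctan2(-y[0],y[1])); print("origin",o,"yaw",yaw,"y",y,"x",x)
g=np.mean([f(u,.042) for u in [(403,355),(444,424),(374,471),(325,403)]],0)
for n,p in(("carr",g),("grip",f((391,412),.085)),("ptr",f((104,170),.054)),("line",f((356,433),.042))): print(n,np.round(p,4),"local",(p[:2]-o)@x,(p[:2]-o)@y)
E
```

```text
[[ 0.6067 -0.0739  0.012 ]
 [ 0.6731 -0.1801  0.012 ]
 [ 0.3869 -0.3585  0.012 ]
 [ 0.3213 -0.2538  0.012 ]]
len 0.3373200912214674 0.3371939145509023 wid 0.12518230552559767 0.1235730410596425
origin [ 0.49699778 -0.21655341] yaw -57.919632487822035 y [0.84730396 0.53110828] x [ 0.53110828 -0.84730396]
carr [ 0.42   -0.2864  0.042 ] local 0.018327714386258603 -0.10232851962716502
grip [ 0.4221 -0.2836  0.085 ] local 0.01703351442419577 -0.09908030449786401
ptr [ 0.5688 -0.1217  0.054 ] local -0.0422587584016416 0.11123956512404148
line [ 0.4088 -0.2678  0.042 ] local -0.0034084711080888813 -0.10193792116861689
```

Request:
step_arm:
  increments:
    - [91.8,[0.396,0.3325,0],[0,0,-0.956]]
    - [91.8,[0.396,0.3325,0],[0,0,-0.956]]
    - [91.8,[0.396,0.3325,0],[0,0,-0.956]]
    - [91.8,[0.396,0.3325,0],[0,0,-0.956]]
    - [91.8,[0.396,0.3325,0],[0,0,-0.956]]
    - [91.8,[0.396,0.3325,0],[0,0,-0.956]]
    - [91.8,[0.396,0.3325,0],[0,0,-0.956]]
    - [91.8,[0.396,0.3325,0],[0,0,-0.956]]
    - [91.8,[0.396,0.3325,0],[0,0,-0.956]]
    - [91.8,[0.396,0.3325,0],[0,0,-0.956]]
    - [91.8,[0.396,0.3325,0],[0,0,-0.956]]
    - [91.8,[0.396,0.3325,0],[0,0,-0.956]]
    - [91.8,[0.396,0.3325,0],[0,0,-0.956]]
    - [91.8,[0.396,0.3325,0],[0,0,-0.956]]
    - [91.8,[0.396,0.3325,0],[0,0,-0.956]]
    - [91.8,[0.396,0.3325,0],[0,0,-0.956]]
    - [91.8,[0,0,0],[0,0,0]]
    - [91.8,[0,0,0],[0,0,0]]

```text
time_s: 1.6
tcp_pos: [0.4212, -0.2842, 0.2263]
orientation: [180.0, 0.0, -57.7]
wrist_force: [-0.4, 0.3, 0.2]
gripper_width: 0.0914
grip_force: 0.0
```

```bash
python3 - <<'E'
from h import *
import pickle
s=vision.snapshot("wrist"); pickle.dump(s,open("w1.pkl","wb"))
im=s["img"][:,:,::-1].copy()
print(s["eye"],s["orientation"],proj(s,[[.4209,-.2844,.085],[.4209,-.2844,.042]]))
o=ctrl.observe(); print(o["tcp_pos"],o["orientation"],o["wrist_force"])
cv2.imwrite("pics/w1.png",cv2.resize(im,(800,600),interpolation=cv2.INTER_CUBIC))
E
```

```text
[ 0.45852919 -0.34202193  0.38267992] [ 1.65355063e+02 -2.16492366e-02 -1.47613411e+02] [[257.0536419  183.8755045 ]
 [256.94969887 175.83115598]]
[ 0.42070019 -0.28471664  0.22640369] [ 1.79957942e+02  3.82429205e-02 -5.77112342e+01] [-0.6756293  -0.49275404  0.0901878 ]
```

View pics/w1.png

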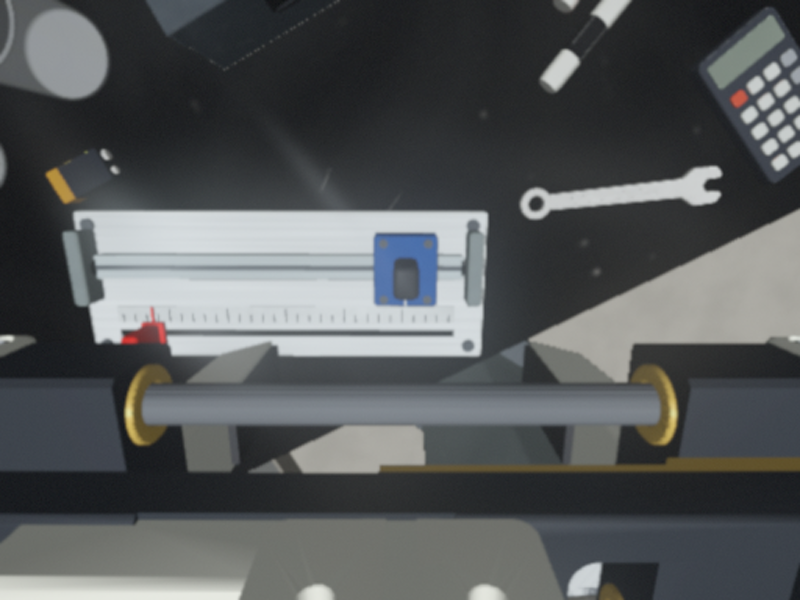

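The wrist view confirms the carriage: grip post at about (407,283), white line at (405,303). The grasp point is about 3 mm further towards the start end than I measured. The track is parallel to the image rows, so the yaw is right.

Request:
step_arm:
  increments:
    - [91.8,[-0.05,-0.03,-0.54],[0,0,0]]
    - [91.8,[0,0,-0.54],[0,0,0]]
    - [91.8,[0,0,-0.54],[0,0,0]]
    - [91.8,[0,0,-0.54],[0,0,0]]
    - [91.8,[0,0,-0.54],[0,0,0]]
    - [91.8,[0,0,-0.54],[0,0,0]]
    - [91.8,[0,0,-0.54],[0,0,0]]
    - [91.8,[0,0,-0.54],[0,0,0]]
    - [91.8,[0,0,0],[0,0,0]]
    - [91.8,[0,0,0],[0,0,0]]

```text
time_s: 2.48
tcp_pos: [0.4179, -0.2862, 0.0535]
orientation: [179.9, 0.1, -57.9]
wrist_force: [1.1, -0.6, -0.8]
gripper_width: 0.0918
grip_force: 0.0
```

Request:
step_arm:
  increments:
    - [40,[0,0,0],[0,0,0]]
    - [30,[0,0,0],[0,0,0]]
    - [25,[0,0,0],[0,0,0]]
    - [20,[0,0,0],[0,0,0]]
    - [10,[0,0,0],[0,0,0]]
    - [10,[0,0,0],[0,0,0]]
    - [10,[0,0,0],[0,0,0]]
    - [10,[0,0,0],[0,0,0]]
    - [10,[0,0,0],[0,0,0]]
    - [10,[0,0,0],[0,0,0]]
    - [10,[0,0,0],[0,0,0]]
    - [10,[0,0,0],[0,0,0]]
  newtons: 20

```text
time_s: 3.48
tcp_pos: [0.4189, -0.286, 0.0539]
orientation: [180.0, 0.0, -57.9]
wrist_force: [0.1, 0.9, -0.3]
gripper_width: 0.0179
grip_force: 20.0
```

Request:
step_arm:
  increments:
    - [10,[0.106,0.0664,0],[0,0,0]]
    - [10,[0.106,0.0664,0],[0,0,0]]
    - [10,[0.106,0.0664,0],[0,0,0]]
    - [10,[0.106,0.0664,0],[0,0,0]]
    - [10,[0.106,0.0664,0],[0,0,0]]
    - [10,[0.106,0.0664,0],[0,0,0]]
    - [10,[0.106,0.0664,0],[0,0,0]]
    - [10,[0.106,0.0664,0],[0,0,0]]
    - [10,[0.106,0.0664,0],[0,0,0]]
    - [10,[0.106,0.0664,0],[0,0,0]]
    - [10,[0.106,0.0664,0],[0,0,0]]
    - [10,[0.106,0.0664,0],[0,0,0]]
    - [10,[0.106,0.0664,0],[0,0,0]]
    - [10,[0.106,0.0664,0],[0,0,0]]

```text
time_s: 4.65
tcp_pos: [0.4787, -0.2484, 0.0539]
orientation: [180.0, 0.0, -57.9]
wrist_force: [-2.2, -0.1, -0.5]
gripper_width: 0.018
grip_force: 20.0
```

Request:
step_arm:
  increments:
    - [10,[0.0424,0.02656,0],[0,0,0]]
    - [10,[0.0424,0.02656,0],[0,0,0]]
    - [10,[0.0424,0.02656,0],[0,0,0]]
    - [10,[0.0424,0.02656,0],[0,0,0]]
    - [10,[0.0424,0.02656,0],[0,0,0]]

```text
time_s: 5.07
tcp_pos: [0.4868, -0.2433, 0.0539]
orientation: [180.0, 0.0, -57.9]
wrist_force: [-2.6, 0.2, -0.1]
gripper_width: 0.0178
grip_force: 20.0
```

Request:
step_arm:
  increments:
    - [10,[0.0265,0.0166,0],[0,0,0]]
    - [10,[0.0265,0.0166,0],[0,0,0]]
    - [10,[0.0265,0.0166,0],[0,0,0]]
    - [10,[0.0265,0.0166,0],[0,0,0]]

```text
time_s: 5.4
tcp_pos: [0.491, -0.2407, 0.0539]
orientation: [180.0, 0.0, -57.9]
wrist_force: [-3.0, 1.6, 0.4]
gripper_width: 0.0181
grip_force: 20.0
```

Request:
step_arm:
  increments:
    - [10,[0.0265,0.0166,0],[0,0,0]]
    - [10,[0.0265,0.0166,0],[0,0,0]]
    - [10,[0.0265,0.0166,0],[0,0,0]]
    - [10,[0.0265,0.0166,0],[0,0,0]]

```text
time_s: 5.73
tcp_pos: [0.4953, -0.238, 0.0539]
orientation: [180.0, 0.0, -57.9]
wrist_force: [-3.2, 0.9, 0.6]
gripper_width: 0.0177
grip_force: 20.0
```

Request:
step_arm:
  increments:
    - [10,[0.0265,0.017,0],[0,0,0]]
    - [10,[0.0265,0.017,0],[0,0,0]]
    - [10,[0.0265,0.017,0],[0,0,0]]
    - [10,[0.0265,0.017,0],[0,0,0]]

```text
time_s: 6.07
tcp_pos: [0.4996, -0.2353, 0.0539]
orientation: [180.0, 0.0, -57.9]
wrist_force: [-3.3, 1.4, 1.2]
gripper_width: 0.0178
grip_force: 20.0
```

Request:
step_arm:
  increments:
    - [10,[0.0264,0.0172,0],[0,0,0]]
    - [10,[0.0264,0.0172,0],[0,0,0]]
    - [10,[0.0264,0.0172,0],[0,0,0]]
    - [10,[0.0264,0.0172,0],[0,0,0]]

```text
time_s: 6.4
tcp_pos: [0.5039, -0.2326, 0.0539]
orientation: [180.0, 0.0, -57.9]
wrist_force: [-3.6, 0.8, 1.0]
gripper_width: 0.0177
grip_force: 20.0
```

Request:
step_arm:
  increments:
    - [10,[0.0212,0.0137,0],[0,0,0]]
    - [10,[0.0212,0.0137,0],[0,0,0]]
    - [10,[0.0212,0.0137,0],[0,0,0]]
    - [10,[0.0212,0.0137,0],[0,0,0]]

```text
time_s: 6.73
tcp_pos: [0.5073, -0.2305, 0.0539]
orientation: [180.0, -0.0, -57.9]
wrist_force: [-2.8, 0.8, 0.6]
gripper_width: 0.0178
grip_force: 20.0
```

Still free (about 2 N along the track).

Request:
step_arm:
  increments:
    - [10,[0.0264,0.0172,0],[0,0,0]]
    - [10,[0.0264,0.0172,0],[0,0,0]]
    - [10,[0.0264,0.0172,0],[0,0,0]]
    - [10,[0.0264,0.0172,0],[0,0,0]]
    - [10,[0.0264,0.0172,0],[0,0,0]]

```text
time_s: 7.15
tcp_pos: [0.5126, -0.2271, 0.0539]
orientation: [180.0, -0.0, -57.9]
wrist_force: [-1.3, 0.7, -1.7]
gripper_width: 0.0178
grip_force: 20.0
```

Request:
step_arm:
  increments:
    - [10,[0.0265,0.0168,0],[0,0,0]]
    - [10,[0.0265,0.0168,0],[0,0,0]]
    - [10,[0.0265,0.0168,0],[0,0,0]]
    - [10,[0.0265,0.0168,0],[0,0,0]]
    - [10,[0.0265,0.0168,0],[0,0,0]]

```text
time_s: 7.57
tcp_pos: [0.5179, -0.2237, 0.0539]
orientation: [180.0, -0.0, -57.9]
wrist_force: [-2.5, -0.5, -1.5]
gripper_width: 0.018
grip_force: 20.0
```

Request:
step_arm:
  increments:
    - [10,[0.0265,0.0168,0],[0,0,0]]
    - [10,[0.0265,0.0168,0],[0,0,0]]
    - [10,[0.0265,0.0168,0],[0,0,0]]
    - [10,[0.0265,0.0168,0],[0,0,0]]
    - [10,[0.0265,0.0168,0],[0,0,0]]

```text
time_s: 7.98
tcp_pos: [0.522, -0.2212, 0.0539]
orientation: [179.9, 0.0, -57.9]
wrist_force: [-9.6, -6.5, 1.3]
gripper_width: 0.0179
grip_force: 20.0
```

Request:
step_arm:
  increments:
    - [10,[0,0,0],[0,0,0]]
    - [10,[0,0,0],[0,0,0]]

```text
time_s: 8.15
tcp_pos: [0.522, -0.2211, 0.0539]
orientation: [179.9, 0.0, -57.9]
wrist_force: [-5.9, -4.6, 0.3]
gripper_width: 0.0179
grip_force: 20.0
```

Request:
step_arm:
  increments:
    - [10,[-0.053,-0.0332,0],[0,0,0]]
    - [10,[-0.053,-0.0332,0],[0,0,0]]
    - [10,[-0.053,-0.0332,0],[0,0,0]]
    - [10,[-0.053,-0.0332,0],[0,0,0]]
    - [10,[-0.053,-0.0332,0],[0,0,0]]
    - [10,[-0.053,-0.0332,0],[0,0,0]]
    - [10,[-0.053,-0.0332,0],[0,0,0]]
    - [10,[-0.053,-0.0332,0],[0,0,0]]
    - [10,[-0.053,-0.0332,0],[0,0,0]]
    - [10,[-0.053,-0.0332,0],[0,0,0]]
    - [10,[0,0,0],[0,0,0]]
    - [10,[0,0,0],[0,0,0]]
    - [10,[0,0,0],[0,0,0]]
    - [10,[0,0,0],[0,0,0]]

```text
time_s: 9.32
tcp_pos: [0.5017, -0.2338, 0.0539]
orientation: [180.0, -0.0, -57.9]
wrist_force: [-0.2, -2.5, -4.6]
gripper_width: 0.0175
grip_force: 20.0
```

Request:
step_arm:
  increments:
    - [30,[0,0,0],[0,0,0]]
    - [60,[0,0,0],[0,0,0]]
    - [60,[0,0,0],[0,0,0]]
    - [60,[0,0,0],[0,0,0]]
    - [60,[0,0,0],[0,0,0]]
    - [60,[0,0,0],[0,0,0]]
    - [60,[0,0,0.6],[0,0,0]]
    - [60,[0,0,0.7],[0,0,0]]
    - [60,[0,0,0.7],[0,0,0]]
    - [60,[0,0,0],[0,0,0]]

```text
time_s: 10.15
tcp_pos: [0.5045, -0.2352, 0.1394]
orientation: [-179.8, -0.5, -57.9]
wrist_force: [0.1, -0.6, 0.8]
gripper_width: 0.0601
grip_force: 0.0
```

Request:
step_arm:
  increments:
    - [60,[0.28,0.46,0],[0,0,0]]
    - [60,[0.28,0.46,0],[0,0,0]]
    - [60,[0.28,0.46,0],[0,0,0]]
    - [60,[0.28,0.46,0],[0,0,0]]
    - [60,[0.28,0.46,0],[0,0,0]]
    - [60,[0.28,0.46,0],[0,0,0]]
    - [60,[0,0,0],[0,0,0]]
    - [60,[0,0,0],[0,0,0]]

```text
time_s: 10.82
tcp_pos: [0.5692, -0.1223, 0.1335]
orientation: [180.0, 0.0, -57.7]
wrist_force: [0.9, -0.0, -0.1]
gripper_width: 0.0601
grip_force: 0.0
```

```bash
python3 - <<'E'
from h import *
import pickle
s=vision.snapshot("wrist"); pickle.dump(s,open("w2.pkl","wb")); t=vision.snapshot("scene"); pickle.dump(t,open("s2.pkl","wb"))
print(proj(s,[[.5688,-.1217,.054],[.5017,-.2338,.085]])*1.5625)
o=ctrl.observe(); print(o["tcp_pos"],o["orientation"],o["wrist_force"])
cv2.imwrite("pics/w2.png",cv2.resize(s["img"][:,:,::-1],(800,600),interpolation=cv2.INTER_CUBIC))
E
```

```text
[[401.23824844 314.31354637]
 [661.950648   207.57023385]]
[ 0.56861052 -0.12365343  0.1336877 ] [ 1.79960181e+02  1.30123834e-02 -5.78708519e+01] [-0.15462383 -0.90617302  0.84701151]
```

View pics/w2.png

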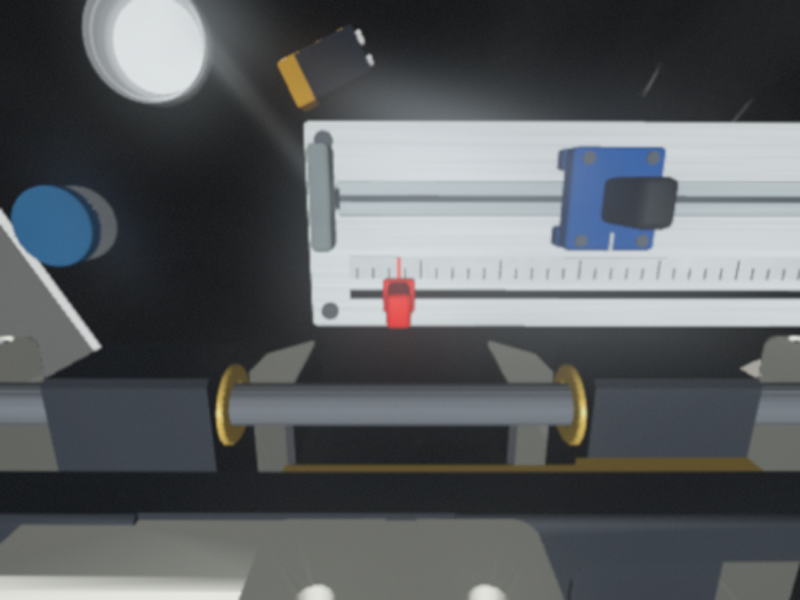

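The wrist view shows the red tab top at (399,315), against a predicted (401,314). The post top is at about (655,203), and the bystanders haven't moved. I'll descend on the pointer.

Request:
step_arm:
  increments:
    - [60,[-0.02,0.045,-0.445],[0,0,0]]
    - [60,[0,0,-0.445],[0,0,0]]
    - [60,[0,0,-0.445],[0,0,0]]
    - [60,[0,0,-0.445],[0,0,0]]
    - [60,[0,0,-0.445],[0,0,0]]
    - [60,[0,0,-0.4],[0,0,0]]
    - [60,[0,0,0],[0,0,0]]
    - [60,[0,0,0],[0,0,0]]

```text
time_s: 11.58
tcp_pos: [0.5674, -0.1222, 0.0285]
orientation: [179.9, 0.1, -57.9]
wrist_force: [0.3, 0.4, 0.2]
gripper_width: 0.0597
grip_force: 0.0
```

Request:
step_arm:
  increments:
    - [30,[0,0,0],[0,0,0]]
    - [20,[0,0,0],[0,0,0]]
    - [5,[0,0,0],[0,0,0]]
    - [5,[0,0,0],[0,0,0]]
    - [5,[0,0,0],[0,0,0]]
    - [5,[0,0,0],[0,0,0]]
    - [5,[0,0,0],[0,0,0]]
    - [5,[0,0,0],[0,0,0]]
    - [5,[0,0,0],[0,0,0]]
  newtons: 15

```text
time_s: 12.33
tcp_pos: [0.5684, -0.1213, 0.0291]
orientation: [-180.0, -0.0, -57.9]
wrist_force: [0.2, 1.0, 1.6]
gripper_width: 0.014
grip_force: 15.0
```

Request:
step_arm:
  increments:
    - [5,[-0.123,-0.0774,0],[0,0,0]]
    - [5,[-0.123,-0.0774,0],[0,0,0]]
    - [5,[-0.123,-0.0774,0],[0,0,0]]
    - [5,[-0.123,-0.0774,0],[0,0,0]]
    - [5,[-0.123,-0.0774,0],[0,0,0]]
    - [5,[-0.123,-0.0774,0],[0,0,0]]
    - [5,[-0.123,-0.0774,0],[0,0,0]]
    - [5,[-0.123,-0.0774,0],[0,0,0]]
    - [5,[-0.123,-0.0774,0],[0,0,0]]
    - [5,[-0.123,-0.0774,0],[0,0,0]]

```text
time_s: 13.17
tcp_pos: [0.5185, -0.1527, 0.029]
orientation: [180.0, 0.0, -57.9]
wrist_force: [0.9, 1.6, 2.9]
gripper_width: 0.0138
grip_force: 15.0
```

Request:
step_arm:
  increments:
    - [5,[-0.123,-0.0774,0],[0,0,0]]
    - [5,[-0.123,-0.0774,0],[0,0,0]]
    - [5,[-0.123,-0.0774,0],[0,0,0]]
    - [5,[-0.123,-0.0774,0],[0,0,0]]
    - [5,[-0.123,-0.0774,0],[0,0,0]]
    - [5,[-0.123,-0.0774,0],[0,0,0]]
    - [5,[-0.123,-0.0774,0],[0,0,0]]
    - [5,[-0.123,-0.0774,0],[0,0,0]]
    - [5,[-0.123,-0.0774,0],[0,0,0]]
    - [5,[-0.123,-0.0774,0],[0,0,0]]
    - [5,[0,0,0],[0,0,0]]
    - [5,[0,0,0],[0,0,0]]
    - [5,[0,0,0],[0,0,0]]

```text
time_s: 14.25
tcp_pos: [0.4691, -0.1837, 0.029]
orientation: [180.0, 0.0, -57.9]
wrist_force: [-1.8, -0.0, 5.2]
gripper_width: 0.0139
grip_force: 15.0
```

```bash
python3 - <<'E'
from h import *
o=ctrl.observe(); d=o["tcp_pos"][:2]-[.5017,-.2338]; y=np.array([.8465,.532]); print(o["tcp_pos"],d@y, d@[.532,-.8465],o["wrist_force"])
E
```

```text
[ 0.46914271 -0.18374476  0.02900071] -0.0009303595749547248 -0.05969223653310133 [-1.78838809 -0.01777205  5.23575231]
```

Request:
step_arm:
  increments:
    - [30,[0,0,0],[0,0,0]]
    - [60,[0,0,0],[0,0,0]]
    - [60,[0,0,0],[0,0,0]]
    - [60,[0,0,0],[0,0,0]]
    - [60,[0,0,0],[0,0,0]]
    - [60,[0,0,0.5],[0,0,0]]
    - [60,[0,0,0.8],[0,0,0]]
    - [60,[0,0,0.8],[0,0,0]]
    - [60,[0,0,0.8],[0,0,0]]
    - [60,[0,0,0.8],[0,0,0]]
    - [60,[0,0,0],[0,0,0]]
    - [60,[0,0,0],[0,0,0]]

```text
time_s: 15.25
tcp_pos: [0.4707, -0.1838, 0.1786]
orientation: [-179.9, -0.2, -57.9]
wrist_force: [0.8, 0.1, -0.8]
gripper_width: 0.0603
grip_force: 0.0
```

```bash
python3 - <<'E'
from h import *
s=vision.snapshot("wrist")
o=ctrl.observe(); print(o["tcp_pos"],o["orientation"],o["wrist_force"])
cv2.imwrite("pics/w3.png",cv2.resize(s["img"][:,:,::-1],(800,600),interpolation=cv2.INTER_CUBIC))
import pickle; pickle.dump(s,open("w3.pkl","wb"))
E
```

```text
[ 0.46976325 -0.18326817  0.17696076] [-1.79992916e+02 -3.08060748e-02 -5.78642498e+01] [0.41332883 0.3202548  0.28072646]
```

View pics/w3.png

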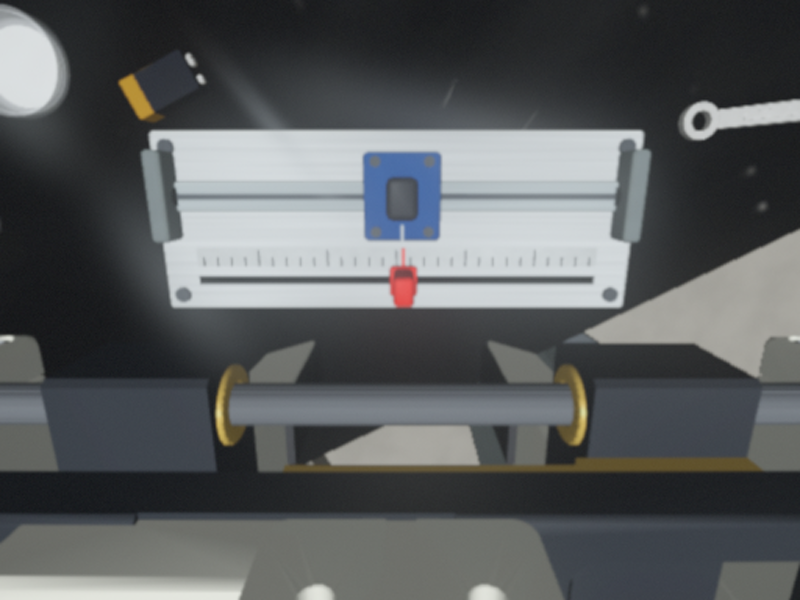

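The wrist view shows the carriage's white line at (402,233) in line with the red pointer line at (403,258), less than 1 mm apart. The gripper is clear of everything.

```bash
python3 -c "
from h import *
print(ticket.finish_job())"
```

```text
the job is handed in; nothing more can be done
None
```

I slid the carriage until it bound, pressing with roughly 5–10 N (under the 18 N limit), backed it off about 2 cm and let go; the red pointer is within about 1 mm of the white line, I touched nothing else, and the job is handed in (it returned no verdict).

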